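# Thread the guide rod through both bushings of the lift bracket and hold it

## Task

Pull the black transit plug out of the upper bushing of the aluminium guide bracket and leave it in the metal tray. Then take the long guide rod (not the short pin) from the wooden rack and thread it from above, nose down, through the upper bushing and on through the lower one. Finish still gripping the rod, holding it steady with its nose sticking out below the lower bushing and its thick head clear above the upper one, not resting on it; leave the other things on the table where they are.

Things in the scene. Friction and masses are not known exactly. Their poses are not given: they have to be found in the camera images.
- bracket: Fixed aluminium bracket. Origin on the vertical axis of its two bronze bushings, at the table. Dark steel foot x -67 to 43, 100 wide, 8 high; column x -52 to -40, 60 wide, top z 112; two lugs x -41 to 25, 60 wide, 18 thick. Bushings 24 outer, bore 14 (straight, no lead-in): lower z 32 to 54, upper z 92 to 114, open gap between. The rod enters the upper from above.
- upper_mouth (a point): Centre of the top face of the upper bushing (z 114 on the bracket); bore 14 diameter, 22 deep.
- lower_mouth (a point): Centre of the top face of the lower bushing (z 54 on the bracket); bore 14 diameter, 22 deep; 24 of free space between its underside and the foot plate.
- plug_grip (a point): Loose black plastic plug, 25 to 40 g, standing in the upper bushing. Point half-way up its pull stem (16 diameter, 34 tall), z up along it. Under the stem a flange (26 diameter, 4 thick) rests on the bushing, its underside 21 below the point; under it a shank (12 diameter, 18 long) sits loosely in the bore, ending 39 below the point.
- tray: Loose open steel tray, about 0.5 kg, empty, 120 (x) x 160 (y) x 32 high, wall and floor 4. Origin at the centre of its underside, z up.
- rack: Fixed plywood rack, a small bridge: top board 60 (x) x 140 (y), 10 thick, top at z 116, on two end cheeks 10 thick. Origin under its centre at the table. Two holes of 15 diameter at y +32 and -32: the guide rod hangs by its head in one, the short pin in the other (which is which varies).
- rod_grip (a point): Loose guide rod, 0.11 to 0.22 kg, hanging upright in the rack by its head. Point at the centre of the head (plain aluminium cylinder, 22 diameter, 44 tall); z along the rod, towards the head. Under the head a steel rod of 12 diameter, 104 long, the last 8 tapering to a nose of 6 diameter; nose end 126 below the point. It must rise 110 to leave the rack.
- rod_tip (a point): Centre of the guide rod's nose end (lower end); z axis along the rod, towards the head.
- rod_shoulder (a point): Centre of the underside of the guide rod's head, 104 above the nose end; z axis along the rod.
- pin_head (a point): Bystander: short locating pin hanging in the other hole of the rack; this point is the centre of its flat disc head (34 diameter, 14 thick); shank 12 diameter, 56 long. To be left.
- apple_c (a point): Bystander: apple, 72 diameter, 66 tall; point at its middle.
- spare_c (a point): Bystander: loose bronze ring (spare bushing) on the table, 32 outer diameter, 30 tall; point at its middle.
- bowl_c (a point): Bystander: plastic bowl, 150 diameter, 65 tall; point on its axis half-way up.
- oil_c (a point): Bystander: white oil bottle, 44 diameter, 120 tall; point at its middle.
- carton_c (a point): Bystander: cardboard carton, 50 x 70 x 50 tall; point at its middle.
- driver_grip (a point): Bystander: screwdriver lying on the table; point on its handle.

How it is judged:
On the way, in this order (a step that is already met when the one before it is completed fails the run):
1. the plug lies in the tray, let go (x of plug_grip in the frame of tray between -0.056 and 0.056 m and y of plug_grip in the frame of tray between -0.076 and 0.076 m and z of plug_grip in the frame of tray below 0.055 m and contact force between plug and the fingers below 0.05 N), for 0.2 s.
2. the rod's nose has come down through the upper bushing (z of rod_tip in the frame of bracket below 0.092 m and horizontal distance between rod_tip and upper_mouth below 0.005 m and z of rod_shoulder in the frame of bracket above 0.115 m), for 0.05 s.
At the end, for the whole second after the job is handed in: The guide rod spans both bushings: nose end at least 2 mm below the underside of the lower bushing, underside of its head at least 1.5 mm above the top of the upper bushing, on the bushings' axis within 4 mm and 0.06 rad, gripped by the fingers and still; the plug lies let go inside the tray (all of step 1 and z of rod_tip in the frame of bracket below 0.03 m and z of rod_shoulder in the frame of bracket above 0.1155 m and horizontal distance between rod_tip and lower_mouth below 0.004 m and horizontal distance between rod_shoulder and upper_mouth below 0.004 m and angle between the z axis of rod_tip and the z axis of bracket, either way round below 0.06 rad and contact force between rod and the fingers above 2 N and linear speed of rod below 0.02 m/s); the arm keeps its last pose, push and grip.
It fails at once if the short pin moved by more than 30 mm (distance of pin_head from where it was at the start of the episode above 0.03 m).
It fails at once if another bystander (apple, spare bushing, bowl, oil bottle, carton, screwdriver) moved by more than 30 mm (distance of any of apple_c, spare_c, bowl_c, oil_c, carton_c, driver_grip from where it was at the start of the episode above 0.03 m).
It also fails if it takes over 72 s, if anything falls off the work surface, if the arm or the gripper's body presses on something with over 40 N, if the wrist force passes 120 N, or if a joint passes its speed limit or range.

## Robot

A 6-joint arm with a two-finger parallel gripper is mounted at the origin on the work surface. World frame = base frame: x ahead of the robot, y to its left, z up, the work surface at z = 0. Lengths are in m, angles in rad, forces in N, time in s.
With the tool pointing down it reaches from about 0.225 to 0.875 m from the base axis. Payload 3.4 kg.
Tool frame: the origin (TCP) lies at the very end of the fingers, on their centre line; the grasp point (between the pads) lies 19 mm behind it; z points along the fingers, y is the direction in which the jaws open and shut (so a half turn about z gives the same grasp; the last joint's range is limited). The gripper opens to 85 mm and grips with 20 to 120 N. Pads are 22 mm wide; open, the fingers measure 114 mm over their backs; the gripper's body (76 mm by 85 mm) begins 54 mm behind the grasp point. The pads swing forward as they close: fully open they stand 13 mm farther back than shut.
Start: joints at [-1.448, 0.276, 1.505, -0, 1.361, -0.121], TCP at [0.139, -0.558, 0.231] pointing down, gripper open.
Joint ranges: [-2.89, 2.89], [-0.75, 2.08], [0.22, 2.7], [-1.18, 4.32], [0.11, 2.71], [-2.7, 2.7]. Speed limits (rad/s): [2.57, 2.57, 3.14, 3.14, 3.14, 3.14].

## Interface

Orientations are given as a unit quaternion [x, y, z, w].
In Python, from workcell import observe, get_image, camera_info, close_job, recognise, regions_of gives the robot as it stands. The module is installed in compiled form; this text tells all that it offers.
- The arm moves only by the tool drive_tool, never from a script. Its argument "motion" is a list of rows, each a list of 3 entries, a list of its own where there are three numbers: the shift along the tool's x, y, z in m, then the turn, a rotation vector about the tool's x, y, z in degrees, then the opening, from 0 (shut) to 1 (fully open). A call has 1 to 8 rows; each row is the pose to reach, as a shift and turn from the pose commanded when the call began, along the tool's axes at that moment; what a row does not reach only later rows make up. A row lasts 1/12 s, in which the tool goes at most 41.7 mm and 7.16 degrees, less where a joint would pass 70% of its speed; a pose out of reach is approached as far as the arm can. A call with a gripper value outside its range is refused whole. The fingers move at their own pace and stop on an object; "squeeze" is the grip in N (left out, the last holds). Time passes only in rows, so rows that repeat a pose let the fingers close. It gives the time, the measured TCP pose, the force and the opening at its end, in the units of the state.
- observe(): the state, without advancing time (a new reading comes with each control period).
- get_image(name): name is "scene" or "top"; returns (picture, depth): 420x560x3 uint8, blue, green, red; 420x560 float32, m along the optical axis (not along the pixel's ray), 0 where there is no reading.
- camera_info(name): a dict with "fx", "fy", "cx", "cy" (pixels), "extrinsics" (4x4, takes a point from camera to world coordinates). Camera axes: x right, y up, looking along -z (the intrinsics and any distortion apply to the point x, -y, -z); pixel columns grow to the right and rows downward; lengths in m; the calibration is good to about 2 mm. A picture is of the moment at which its call begins. camera_info takes no time and is no camera call.
- close_job(): hands the job in, once; it reports no verdict.
Trained networks look in the newest picture that a camera, given by its name, has taken for a name from the list of things; names that differ only in an ending like _2 or _b are one class to them, and where a whole thing is asked for, a point or a joint stands for the part that bears it (a point fixed in the world has none). Each returns a list of dicts, best first, with "confidence" (0 to 1); they miss things now and then, are a little off and sometimes report something else, mostly with a low value. They report only what shows in the picture. A call takes as long as a camera call.
- recognise(camera, label): "centre" ([column, row] in pixels, amid what is visible of it).
- regions_of(camera, label): "pixels" (420x560 bool, what is visible of it) and "centre" ([column, row] in pixels, amid what is visible of it).
The state is a dict: "clock": time; "joint_pos": joint angles; "joint_velocities": joint speeds; "joint_torque": joint torques, N m; "eef_pos": TCP position; "tcp_rot": TCP orientation; "force": force on the tool from outside, world axes, zero at the start; "wrist_torque": the same for the moment, N m; "finger_gap": opening from 0.0 (shut) to 1.0 (fully open).
Only numpy, scipy, OpenCV 4.12 (cv2) and the standard library are available. Lean on these libraries where they do the work, as an engineer would, in place of code of your own. Each camera call takes 0.05 s, during which the arm holds its last target.

## Working session

There is one attempt and no reset: what is moved stays moved. The work goes in short steps, Python scripts to look and compute and a tool call to move; the robot and the scene stay as the last step left them, time stands still between calls to the robot, and variables do not carry over. Pictures are saved under pics/ and viewed, and the job is handed in when it is done.

Besides the shell and the picture viewer there is one more tool, called after "Request:" in YAML: its name, and indented under it one key for each argument. drive_tool: Moves the arm, as the interface text tells. Its arguments: {"type":"object","properties":{"motion":{"type":"array"},"squeeze":{"type":"number"}},"required":["motion"]}

```bash
mkdir -p pics
python3 - <<'E'
from workcell import *
import cv2,numpy as np
s=observe();print({k:np.round(v,4).tolist() for k,v in s.items()})
for n in("scene","top"):
    im,d=get_image(n);cv2.imwrite(f"pics/{n}0.png",im);np.save(f"pics/{n}0.npy",d)
    c=camera_info(n);print(n,{k:np.round(v,4).tolist() for k,v in c.items()})
E
```

```text
{'clock': 0.0, 'joint_pos': [-1.448, 0.2766, 1.5062, -0.0, 1.3607, -0.121], 'joint_velocities': [0.0, 0.0011, 0.0013, 0.0002, 0.0004, -0.0018], 'joint_torque': [-0.0012, -41.6774, -24.5801, 0.0, 0.011, -0.0], 'eef_pos': [0.1387, -0.5575, 0.2304], 'tcp_rot': [0.9926, 0.1216, -0.0, -0.0009], 'force': [-0.242, 0.1421, -0.3946], 'wrist_torque': [0.0139, -0.0119, -0.0312], 'finger_gap': 1.0019}
scene {'fx': 397.7948, 'fy': 397.7948, 'cx': 278.9622, 'cy': 210.7224, 'extrinsics': [[0.5713, -0.6894, 0.4453, 0.9239], [0.8207, 0.4861, -0.3004, -0.2435], [-0.0093, 0.5371, 0.8435, 0.7573], [0.0, 0.0, 0.0, 1.0]]}
top {'fx': 424.508, 'fy': 424.508, 'cx': 282.4577, 'cy': 204.5072, 'extrinsics': [[0.0256, 0.9875, -0.1558, 0.4442], [-0.999, 0.0308, 0.0309, 0.017], [0.0353, 0.1549, 0.9873, 0.9416], [0.0, 0.0, 0.0, 1.0]]}
```

View pics/scene0.png

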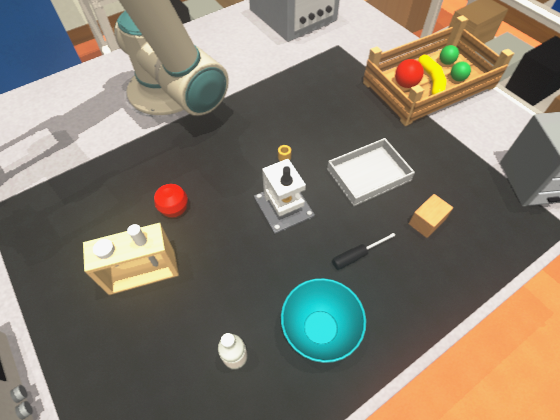

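View pics/top0.png

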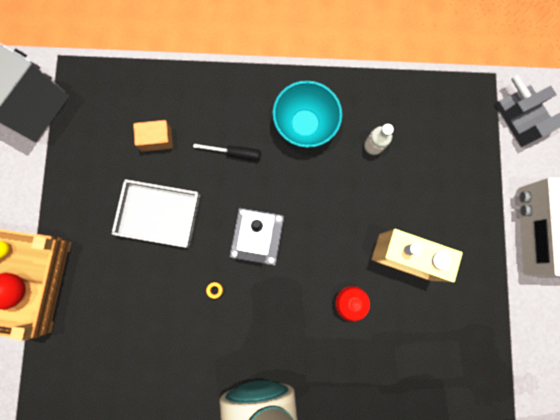

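```bash
cat > h.py <<'E'
from workcell import *
import cv2,numpy as np
from scipy.spatial.transform import Rotation as R
def cloud(n,d,mask=None):
    c=camera_info(n);E=np.array(c['extrinsics'])
    v,u=np.nonzero((d>0) if mask is None else (mask&(d>0)))
    z=d[v,u];x=(u-c['cx'])/c['fx']*z;y=(v-c['cy'])/c['fy']*z
    return np.c_[x,-y,-z]@E[:3,:3].T+E[:3,3],u,v
E
python3 - <<'E'
from h import *
for n in("scene","top"):
    im,d=get_image(n)
    for l in["plug_grip","rod_grip","pin_head","bracket","tray","rack"]:
        r=regions_of(n,l)
        for k in r[:2]:
            P,u,v=cloud(n,d,k['pixels'])
            if len(P)==0: print(n,l,'none');continue
            zt=np.percentile(P[:,2],97);T=P[P[:,2]>zt-.006]
            print(n,l,round(k['confidence'],2),np.round(k['centre'],0),len(P),'med',np.round(np.median(P,0),4),'lo',np.round(np.percentile(P,2,axis=0),4),'hi',np.round(np.percentile(P,98,axis=0),4),'top mid',np.round((T.min(0)+T.max(0))/2,4),np.round(np.ptp(T,0),3))
E
```

```text
scene plug_grip 0.6 [288. 178.] 149 med [0.5366 0.0359 0.1318] lo [0.5274 0.0285 0.1157] hi [0.5433 0.0483 0.1523] top mid [0.5323 0.0378 0.1502] [0.014 0.014 0.007]
scene rod_grip 0.52 [139. 236.] 328 med [ 0.4989 -0.2595  0.1439] lo [ 0.4852 -0.2695  0.0248] hi [ 0.5039 -0.2496  0.1608] top mid [ 0.4935 -0.2596  0.1587] [0.021 0.021 0.008]
scene pin_head 0.73 [106. 249.] 341 med [ 0.4773 -0.3205  0.1292] lo [ 0.4573 -0.336   0.1154] hi [ 0.4897 -0.305   0.1316] top mid [ 0.4737 -0.3204  0.1289] [0.033 0.033 0.007]
scene pin_head 0.43 [138. 235.] 367 med [ 0.4984 -0.2597  0.1408] lo [ 0.4659 -0.2724  0.0167] hi [ 0.504  -0.249   0.1608] top mid [ 0.4933 -0.2596  0.1587] [0.021 0.021 0.008]
scene bracket 0.69 [280. 200.] 2566 med [0.54   0.0245 0.0503] lo [ 0.4706 -0.0098  0.0028] hi [0.575  0.082  0.1135] top mid [0.5183 0.0398 0.1303] [0.085 0.07  0.046]
scene tray 0.61 [372. 170.] 3401 med [0.5596 0.2631 0.0051] lo [0.4977 0.1744 0.001 ] hi [0.6281 0.3398 0.0325] top mid [0.5624 0.2581 0.0308] [0.139 0.175 0.009]
scene rack 0.75 [172. 198.] 871 med [ 0.3974 -0.1671  0.0568] lo [ 0
[... 1264 characters left out ...]
431 0.112 ] [0.083 0.068 0.008]
top tray 0.78 [155. 212.] 4259 med [0.5631 0.2649 0.0048] lo [0.5003 0.1812 0.0011] hi [0.6237 0.3412 0.0334] top mid [0.5607 0.2598 0.0317] [0.137 0.171 0.009]
top tray 0.15 [415. 251.] 181 med [ 0.4923 -0.2533  0.1577] lo [ 0.4827 -0.2676  0.1198] hi [ 0.5034 -0.2467  0.1613] top mid [ 0.4928 -0.2574  0.1594] [0.021 0.021 0.008]
top rack 0.78 [414. 254.] 2456 med [ 0.4818 -0.2748  0.1144] lo [ 0.4394 -0.3545  0.003 ] hi [ 0.5266 -0.2143  0.1183] top mid [ 0.4835 -0.2878  0.1364] [0.095 0.149 0.049]
top rack 0.7 [256. 235.] 2101 med [0.5097 0.0403 0.1088] lo [ 0.466  -0.0062  0.0051] hi [0.5715 0.0925 0.1144] top mid [0.5186 0.0431 0.113 ] [0.083 0.068 0.01 ]
```

The rod hangs in the near hole at pixel (137,235) of the scene view, the pin's flat disc is beside it at (105,249), and the plug stands at (287,176). Next I measure the bracket, tray and rack yaws.

```bash
cat >> h.py <<'E'
def tomove(target, az=None):
    s=observe();Rt=R.from_quat(s['tcp_rot']).as_matrix()
    print('t',round(float(s['clock']),2),'tcp',np.round(s['eef_pos'],4),'tool shift',np.round(Rt.T@(np.array(target)-s['eef_pos']),4),'y az',np.round(np.degrees(np.arctan2(Rt[1,1],Rt[0,1])),2),'tilt',np.round(Rt[:,2],4))
E
python3 - <<'E'
from h import *
for n in("scene","top"):
    d=np.load(f"pics/{n}0.npy");P,u,v=cloud(n,d)
    for nm,c,zr,r in[("lug",(.515,.041),(.107,.1165),.065),("rack",(.483,-.289),(.111,.118),.1),("rod",(.493,-.2585),(.152,.165),.025),("pin",(.474,-.319),(.126,.134),.025),("plug",(.532,.04),(.146,.156),.02),("trayrim",(.561,.26),(.027,.036),.12)]:
        m=(P[:,2]>zr[0])&(P[:,2]<zr[1])&(np.hypot(P[:,0]-c[0],P[:,1]-c[1])<r)
        Q=P[m];b=cv2.minAreaRect((Q[:,:2]*1000).astype(np.float32))
        print(n,nm,len(Q),np.round(b[0],1),np.round(b[1],1),round(b[2],1),'circ',np.round(cv2.minEnclosingCircle((Q[:,:2]*1000).astype(np.float32))[0],1),'z',np.round(np.median(Q[:,2]),4))
tomove((.532,.0393,.23))
E
```

```text
scene lug 767 [518.5  40.1] [60.2 80. ] 81.9 circ [519.3  40.2] z 0.1116
scene rack 1815 [ 483.2 -290.4] [140.6  62.3] 72.6 circ [ 483.4 -289.9] z 0.1156
scene rod 136 [ 493.5 -259.7] [21.6 20.5] 35.6 circ [ 493.3 -258.9] z 0.1591
scene pin 266 [ 473.9 -320.6] [33.1 32.5] 6.7 circ [ 473.8 -319.9] z 0.1296
scene plug 52 [532.7  37.4] [13.9 14.1] 57.6 circ [533.   38.4] z 0.1511
scene trayrim 477 [561.5 258.8] [162.9 122.3] 81.7 circ [563.3 257.5] z 0.0306
top lug 1078 [518.6  42.8] [59.9 77.1] 81.6 circ [518.3  42.8] z 0.1118
top rack 1711 [ 483.2 -288.2] [142.   60.6] 72.4 circ [ 484.5 -288.1] z 0.1152
top rod 121 [ 492.8 -257.1] [20.6 20.7] 0.6 circ [ 493.  -257.4] z 0.1592
top pin 234 [ 474.  -318.1] [30.7 33.8] 1.6 circ [ 473.8 -318.2] z 0.1291
top plug 55 [531.6  40.8] [13.2 15. ] 4.4 circ [531.5  40.8] z 0.1519
top trayrim 544 [561.9 261.3] [161.3 120.2] 81.7 circ [561.1 260.8] z 0.0317
t 0.8 tcp [ 0.1388 -0.5581  0.2313] tool shift [ 0.5258 -0.4848  0.0013] y az -76.03 tilt [ 0.e+00 -2.e-04 -1.e+00]
```

Request:
drive_tool:
  motion:
    - [[0.029, -0.027, 0], [0, 0, -7], 1]
    - [[0.058, -0.054, 0], [0, 0, -14], 1]
    - [[0.087, -0.081, 0], [0, 0, -21], 1]
    - [[0.116, -0.108, 0], [0, 0, -28], 1]
    - [[0.145, -0.135, 0], [0, 0, -35], 1]
    - [[0.174, -0.162, 0], [0, 0, -42], 1]
    - [[0.203, -0.189, 0], [0, 0, -49], 1]
    - [[0.235, -0.217, 0], [0, 0, -56], 1]
  squeeze: 40

```text
clock: 1.47
eef_pos: [0.3144, -0.2899, 0.2316]
tcp_rot: [0.818, 0.575, -0.0, 0.0]
force: [0.7, -1.0, -0.4]
finger_gap: 1.0
```

```bash
python3 -c "
from h import *
tomove((.532,.0395,.23))"
```

```text
t 1.47 tcp [ 0.3144 -0.2899  0.2316] tool shift [0.3835 0.0936 0.0014] y az -19.74 tilt [ 5.e-04 -9.e-04 -1.e+00]
```

Request:
drive_tool:
  motion:
    - [[0.039, 0.009, 0], [0, 0, -2.3], 1]
    - [[0.078, 0.019, 0], [0, 0, -2.3], 1]
    - [[0.117, 0.028, 0], [0, 0, -2.3], 1]
    - [[0.156, 0.038, 0], [0, 0, -2.3], 1]
    - [[0.195, 0.047, 0], [0, 0, -2.3], 1]
    - [[0.234, 0.057, 0], [0, 0, -2.3], 1]
    - [[0.273, 0.066, 0], [0, 0, -2.3], 1]
    - [[0.312, 0.076, 0], [0, 0, -2.3], 1]

```text
clock: 2.13
eef_pos: [0.4929, -0.0223, 0.2316]
tcp_rot: [0.808, 0.59, 0.0, 0.0]
force: [-0.2, -0.8, -0.1]
finger_gap: 1.004
```

```bash
python3 -c "
from h import *
tomove((.532,.0395,.23))"
```

```text
t 2.13 tcp [ 0.4929 -0.0223  0.2316] tool shift [0.0708 0.0184 0.0016] y az -17.71 tilt [ 6.e-04 -4.e-04 -1.e+00]
```

Approach above the plug, then go down partway.

Request:
drive_tool:
  motion:
    - [[0.036, 0.009, 0], [0, 0, 0], 1]
    - [[0.0708, 0.0184, 0], [0, 0, 0], 1]
    - [[0.0708, 0.0184, 0], [0, 0, 0], 1]
    - [[0.0708, 0.0184, 0], [0, 0, 0], 1]

```text
clock: 2.47
eef_pos: [0.5319, 0.039, 0.2309]
tcp_rot: [0.807, 0.591, -0.0, -0.0]
force: [-0.5, -0.1, 0.5]
finger_gap: 1.002
```

Run:
```python
from h import *
tomove((.532,.0395,.124))
a,_=get_image("scene");b,_=get_image("top")
k=np.hstack([cv2.resize(a[90:260,190:390],None,fx=2,fy=2),cv2.resize(b[120:290,160:360],None,fx=2,fy=2)])
cv2.imwrite("pics/p1.png",k)
```

```text
t 2.47 tcp [0.5319 0.039  0.2309] tool shift [ 0.0005 -0.      0.1069] y az -17.53 tilt [-5.e-04 -2.e-04 -1.e+00]
```

View pics/p1.png

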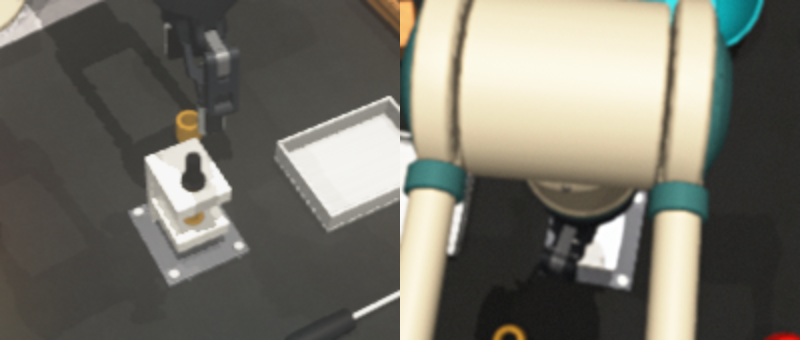

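The open jaws stand above the plug (scene crop about (193,170)), and the top view is blocked by the arm. I go straight down and close.

Request:
drive_tool:
  motion:
    - [[0, 0, 0.02], [0, 0, 0], 1]
    - [[0, 0, 0.045], [0, 0, 0], 1]
    - [[0, 0, 0.07], [0, 0, 0], 1]
    - [[0, 0, 0.09], [0, 0, 0], 0.7]
    - [[0, 0, 0.107], [0, 0, 0], 0.5]
    - [[0, 0, 0.107], [0, 0, 0], 0.4]
    - [[0, 0, 0.107], [0, 0, 0], 0.3]
    - [[0, 0, 0.107], [0, 0, 0], 0.25]

```text
clock: 3.23
eef_pos: [0.5319, 0.0366, 0.1255]
tcp_rot: [0.808, 0.589, 0.001, 0.001]
force: [-0.3, 0.4, -0.4]
finger_gap: 0.3
```

Run:
```python
from h import *
tomove((.532,.0395,.124))
a,_=get_image("scene")
cv2.imwrite("pics/p2.png",cv2.resize(a[110:250,210:370],None,fx=4,fy=4,interpolation=cv2.INTER_CUBIC))
```

```text
t 3.23 tcp [0.5319 0.0366 0.1255] tool shift [ 0.0028 -0.0008  0.0015] y az -17.81 tilt [ 1.9e-03 -4.0e-04 -1.0e+00]
```

View pics/p2.png

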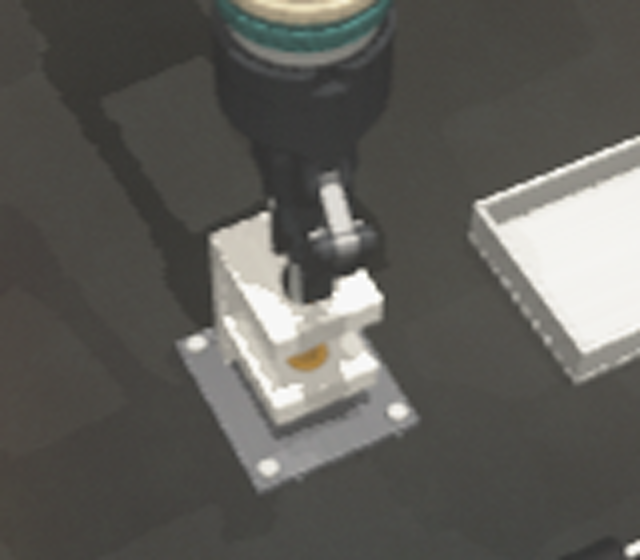

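Request:
drive_tool:
  motion:
    - [[0, 0, 0], [0, 0, 0], 0.28]
    - [[0, 0, 0], [0, 0, 0], 0.28]

```text
clock: 3.45
eef_pos: [0.532, 0.0373, 0.1255]
tcp_rot: [0.808, 0.59, 0.001, 0.001]
force: [0.2, 0.4, 0.0]
finger_gap: 0.281
```

```bash
python3 -c "
from h import *
tomove((.532,.0395,.124))"
```

```text
t 3.45 tcp [0.532  0.0373 0.1255] tool shift [ 0.0021 -0.0007  0.0015] y az -17.74 tilt [ 2.3e-03 -3.0e-04 -1.0e+00]
```

Request:
drive_tool:
  motion:
    - [[0.002, -0.0005, 0], [0, 0, 0], 0.28]
    - [[0.002, -0.0005, 0], [0, 0, 0], 0]
    - [[0.002, -0.0005, 0], [0, 0, 0], 0]
    - [[0.002, -0.0005, 0], [0, 0, 0], 0]
    - [[0.002, -0.0005, 0], [0, 0, 0], 0]

```text
clock: 3.87
eef_pos: [0.5319, 0.0398, 0.125]
tcp_rot: [0.808, 0.59, 0.001, 0.0]
force: [-1.2, 0.8, 6.3]
finger_gap: 0.17
```

```bash
python3 -c "
from h import *
tomove((.532,.0395,.124));print(observe()['force'],observe()['wrist_torque'])"
```

```text
t 3.87 tcp [0.5319 0.0398 0.125 ] tool shift [-0.0003  0.0002  0.001 ] y az -17.73 tilt [ 1.2e-03  2.0e-04 -1.0e+00]
[-1.15290222  0.83332575  6.27473675] [ 0.16267915  0.1348286  -0.01274672]
```

Request:
drive_tool:
  motion:
    - [[0, 0, -0.006], [0, 0, 0], 0]
    - [[0, 0, -0.014], [0, 0, 0], 0]
    - [[0, 0, -0.024], [0, 0, 0], 0]
    - [[0, 0, -0.038], [0, 0, 0], 0]
    - [[0, 0, -0.055], [0, 0, 0], 0]
    - [[0, 0, -0.055], [0, 0, 0], 0]

```text
clock: 4.37
eef_pos: [0.5338, 0.0393, 0.183]
tcp_rot: [0.808, 0.59, 0.003, 0.002]
force: [-0.0, 0.6, 1.0]
finger_gap: 0.171
```

Run:
```python
from h import *
tomove((.5615,.26,.13));print(observe()['force'])
a,_=get_image("scene")
cv2.imwrite("pics/p3.png",cv2.resize(a[80:250,210:430],None,fx=3,fy=3,interpolation=cv2.INTER_CUBIC))
```

```text
t 4.37 tcp [0.5338 0.0393 0.183 ] tool shift [ 0.2185 -0.0412  0.053 ] y az -17.73 tilt [ 7.e-03 -7.e-04 -1.e+00]
[-4.75749845e-04  6.42433008e-01  1.02068155e+00]
```

View pics/p3.png

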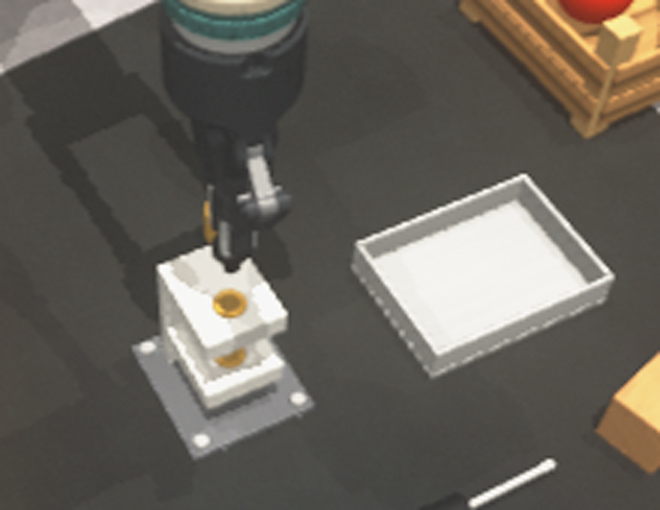

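The bushing is empty at (230,302) in the crop and the plug is in the jaws. Now to the tray.

Request:
drive_tool:
  motion:
    - [[0.02, -0.004, 0], [0, 0, 0], 0]
    - [[0.06, -0.011, 0], [0, 0, 0], 0]
    - [[0.1, -0.019, 0], [0, 0, 0], 0]
    - [[0.14, -0.026, 0], [0, 0, 0], 0]
    - [[0.18, -0.034, 0.01], [0, 0, 0], 0]
    - [[0.21, -0.04, 0.04], [0, 0, 0], 0]
    - [[0.2185, -0.0412, 0.07], [0, 0, 0], 0]
    - [[0.2185, -0.0412, 0.1], [0, 0, 0], 0]

```text
clock: 5.08
eef_pos: [0.5587, 0.2634, 0.0774]
tcp_rot: [0.807, 0.591, 0.001, -0.0]
force: [0.3, -0.9, -1.1]
finger_gap: 0.173
```

Run:
```python
from h import *
tomove((.5615,.26,.038));print(observe()['force'])
a,_=get_image("scene")
cv2.imwrite("pics/p4.png",cv2.resize(a[70:250,260:460],None,fx=3,fy=3,interpolation=cv2.INTER_CUBIC))
```

```text
t 5.08 tcp [0.5587 0.2634 0.0774] tool shift [-0.0025  0.0037  0.0394] y az -17.53 tilt [ 8.0e-04  1.1e-03 -1.0e+00]
[ 0.3497364  -0.89810225 -1.13013903]
```

View pics/p4.png

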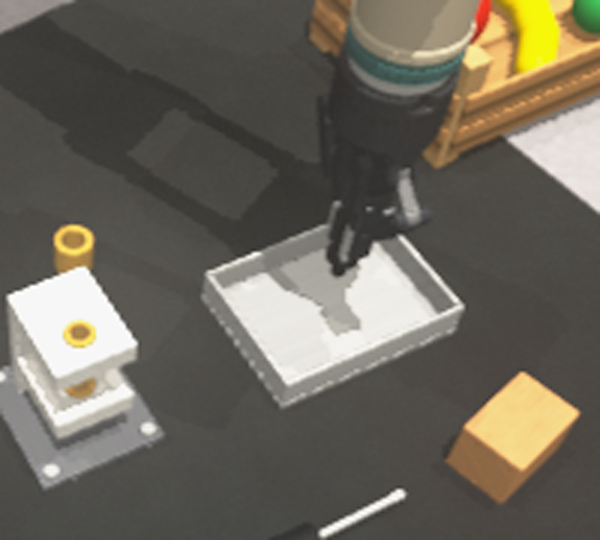

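Run:
```python
from h import *
a,d=get_image("scene")
for r in regions_of("scene","plug_grip"):
    P,u,v=cloud("scene",d,r['pixels']);print(r['confidence'],np.round(r['centre']),len(P),np.round(np.percentile(P,[5,50,95],axis=0),3).tolist())
cv2.imwrite("pics/p5.png",cv2.resize(a[120:190,345:425],None,fx=8,fy=8,interpolation=cv2.INTER_CUBIC))
```

```text
0.54 [372. 155.] 83 [[0.542, 0.246, 0.043], [0.553, 0.252, 0.063], [0.564, 0.259, 0.097]]
```

View pics/p5.png

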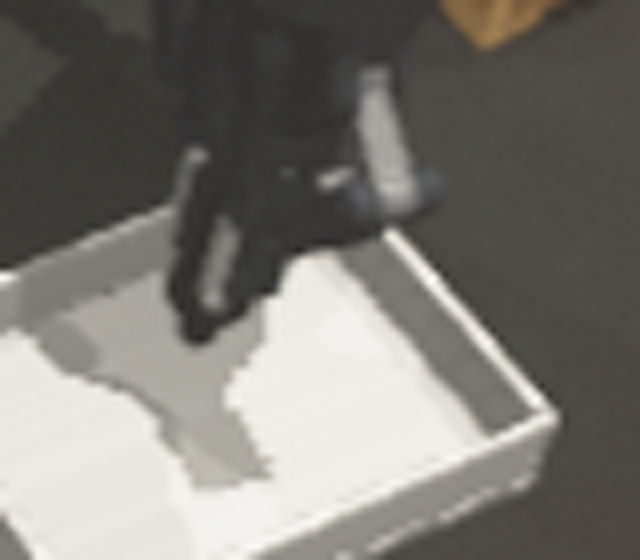

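The plug's shank ends at z ≈ 0.043 in the depth, so it is held inside the tray outline. Next I lower it and release.

Request:
drive_tool:
  motion:
    - [[-0.0025, 0.0037, 0.012], [0, 0, 0], 0]
    - [[-0.0025, 0.0037, 0.024], [0, 0, 0], 0]
    - [[-0.0025, 0.0037, 0.034], [0, 0, 0], 0]
    - [[-0.0025, 0.0037, 0.038], [0, 0, 0], 0]
    - [[-0.0025, 0.0037, 0.038], [0, 0, 0], 0]

```text
clock: 5.65
eef_pos: [0.5615, 0.256, 0.041]
tcp_rot: [0.808, 0.589, -0.0, -0.0]
force: [-0.7, 0.6, -0.2]
finger_gap: 0.17
```

Request:
drive_tool:
  motion:
    - [[0, 0, 0], [0, 0, 0], 0.25]
    - [[0, 0, 0], [0, 0, 0], 0.3]
    - [[0, 0, 0], [0, 0, 0], 0.35]
    - [[0, 0, -0.01], [0, 0, 0], 0.4]
    - [[0, 0, -0.03], [0, 0, 0], 0.4]
    - [[0, 0, -0.06], [0, 0, 0], 0.4]
    - [[0, 0, -0.1], [0, 0, 0], 0.6]
    - [[0, 0, -0.14], [0, 0, 0], 1]

```text
clock: 6.32
eef_pos: [0.5608, 0.2566, 0.1832]
tcp_rot: [0.808, 0.59, -0.0, -0.0]
force: [1.1, 0.1, 0.1]
finger_gap: 0.669
```

Run:
```python
from h import *
tomove((.493,-.2585,.23));print(observe()['force'])
a,d=get_image("scene")
for r in regions_of("scene","plug_grip")[:2]:
    P,u,v=cloud("scene",d,r['pixels']);print(r['confidence'],np.round(r['centre']),len(P),np.round(np.percentile(P,[5,50,95],axis=0),3).tolist())
cv2.imwrite("pics/p6.png",cv2.resize(a[70:250,260:460],None,fx=3,fy=3,interpolation=cv2.INTER_CUBIC))
```

```text
t 6.32 tcp [0.5608 0.2566 0.1832] tool shift [-0.5113  0.0921 -0.0466] y az -17.72 tilt [-9.e-04 -4.e-04 -1.e+00]
[1.14231727 0.11550042 0.12304393]
0.59 [372. 167.] 160 [[0.553, 0.244, 0.006], [0.565, 0.251, 0.035], [0.572, 0.264, 0.06]]
```

View pics/p6.png

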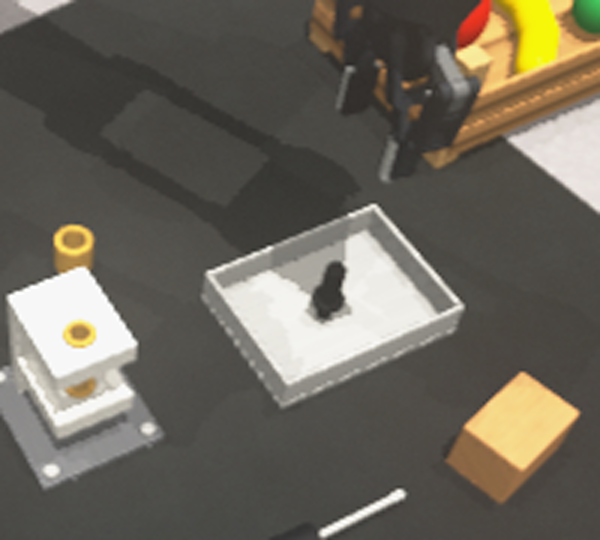

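The plug stands upright in the tray at (330,290), well inside the walls. Next I go to the rod.

Request:
drive_tool:
  motion:
    - [[-0.03, 0.005, -0.025], [0, 0, 0], 1]
    - [[-0.068, 0.012, -0.04], [0, 0, 0], 1]
    - [[-0.107, 0.019, -0.047], [0, 0, 0], 1]
    - [[-0.147, 0.026, -0.047], [0, 0, 0], 1]
    - [[-0.187, 0.033, -0.047], [0, 0, 0], 1]
    - [[-0.227, 0.041, -0.047], [0, 0, 0], 1]
    - [[-0.267, 0.048, -0.047], [0, 0, 0], 1]
    - [[-0.307, 0.055, -0.047], [0, 0, 0], 1]

```text
clock: 7.08
eef_pos: [0.5198, -0.0541, 0.2292]
tcp_rot: [0.808, 0.59, 0.001, 0.001]
force: [0.3, 0.9, -0.2]
finger_gap: 1.001
```

```bash
python3 -c "
from h import *
tomove((.493,-.2585,.23))"
```

```text
t 7.08 tcp [ 0.5198 -0.0541  0.2292] tool shift [-0.2029  0.0366 -0.0007] y az -17.71 tilt [ 1.6e-03 -5.0e-04 -1.0e+00]
```

Request:
drive_tool:
  motion:
    - [[-0.039, 0.007, 0], [0, 0, 0], 1]
    - [[-0.078, 0.014, 0], [0, 0, 0], 1]
    - [[-0.117, 0.021, 0], [0, 0, 0], 1]
    - [[-0.156, 0.028, 0], [0, 0, 0], 1]
    - [[-0.19, 0.034, 0], [0, 0, 0], 1]
    - [[-0.203, 0.0366, 0], [0, 0, 0], 1]
    - [[-0.203, 0.0366, 0], [0, 0, 0], 1]

```text
clock: 7.67
eef_pos: [0.4931, -0.2601, 0.2286]
tcp_rot: [0.809, 0.588, -0.0, 0.001]
force: [0.3, 0.5, 0.1]
finger_gap: 1.0
```

Run:
```python
from h import *
tomove((.493,-.2585,.121))
a,d=get_image("scene");b,e=get_image("top")
for n,dd in(("scene",d),("top",e)):
    P,u,v=cloud(n,dd);m=(P[:,2]>.107)&(P[:,2]<.1165)&(np.hypot(P[:,0]-.515,P[:,1]-.041)<.065)
    print(n,m.sum(),cv2.minAreaRect((P[m,:2]*1000).astype(np.float32)))
k=np.hstack([cv2.resize(a[150:320,60:200],None,fx=2.8,fy=2.8),cv2.resize(b[190:360,340:480],None,fx=2.8,fy=2.8)])
cv2.imwrite("pics/p7.png",k)
k=np.hstack([cv2.resize(a[140:240,240:330],None,fx=4,fy=4),cv2.resize(b[190:290,210:300],None,fx=4,fy=4)])
cv2.imwrite("pics/p8.png",k)
```

```text
t 7.67 tcp [ 0.4931 -0.2601  0.2286] tool shift [ 0.0017 -0.0007  0.1076] y az -17.96 tilt [ 5.0e-04 -1.7e-03 -1.0e+00]
scene 912 ((518.8640747070312, 40.52987289428711), (61.151527404785156, 79.52637481689453), 80.99781799316406)
top 1170 ((518.6611938476562, 42.988834381103516), (60.030887603759766, 77.3048324584961), 81.73621368408203)
```

View pics/p7.png

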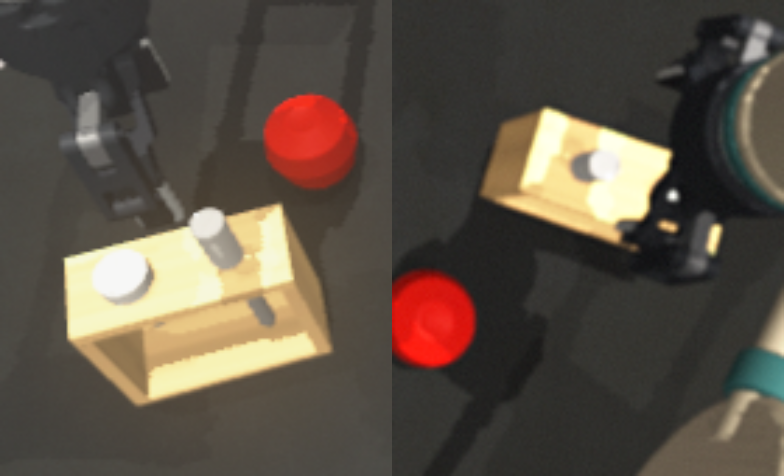

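View pics/p8.png

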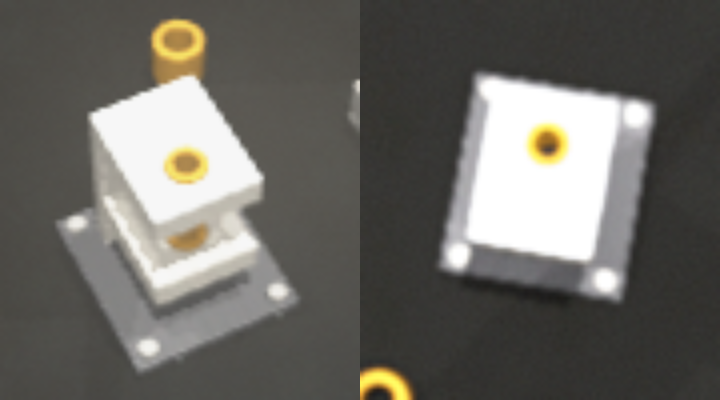

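```bash
cat >> h.py <<'E'
def proj(n,p):
    c=camera_info(n);E=np.linalg.inv(np.array(c['extrinsics']));q=E[:3,:3]@np.array(p)+E[:3,3]
    return np.array([c['cx']+c['fx']*q[0]/-q[2],c['cy']-c['fy']*q[1]/-q[2]])
def ray(n,uv,z):
    c=camera_info(n);E=np.array(c['extrinsics']);r=E[:3,:3]@np.array([(uv[0]-c['cx'])/c['fx'],-(uv[1]-c['cy'])/c['fy'],-1]);o=E[:3,3]
    return o+r*(z-o[2])/r[2]
E
python3 - <<'E'
from h import *
p=observe()['eef_pos']
for n in("scene","top"):
    im,d=get_image(n)
    print(n,'tcp px',proj(n,p))
    h=cv2.cvtColor(im,cv2.COLOR_BGR2HSV);m=((h[...,0]>12)&(h[...,0]<35)&(h[...,1]>120)).astype(np.uint8)
    c0=proj(n,(.532,.0395,.114))
    P,u,v=cloud(n,d);zz=np.zeros(d.shape);zz[v,u]=P[:,2]
    m[(zz<.1)]=0
    yy,xx=np.nonzero(m);k=np.hypot(xx-c0[0],yy-c0[1])<15
    pts=np.c_[xx[k],yy[k]].astype(np.float32);el=cv2.fitEllipse(cv2.convexHull(pts))
    print(n,len(pts),c0,el,'axis world',np.round(ray(n,el[0],.114),4))
E
```

```text
scene tcp px [121.10009396 206.60088431]
scene 64 [286.10526904 179.86770076] ((286.0645751953125, 181.0318603515625), (7.931055545806885, 10.056771278381348), 86.73773193359375) axis world [0.5343 0.0377 0.114 ]
top tcp px [429.35932187 245.98781253]
top 42 [257.19287546 225.37241783] ((256.43408203125, 225.68226623535156), (9.104259490966797, 9.36397933959961), 122.75347900390625) axis world [0.5313 0.041  0.114 ]
```

Request:
drive_tool:
  motion:
    - [[0.0015, -0.0005, 0.02], [0, 0, 0], 1]
    - [[0.0015, -0.0005, 0.045], [0, 0, 0], 1]
    - [[0.0015, -0.0005, 0.07], [0, 0, 0], 0.8]
    - [[0.0015, -0.0005, 0.09], [0, 0, 0], 0.6]
    - [[0.0015, -0.0005, 0.1], [0, 0, 0], 0.5]
    - [[0.0015, -0.0005, 0.106], [0, 0, 0], 0.4]
    - [[0.0015, -0.0005, 0.106], [0, 0, 0], 0.4]
    - [[0.0015, -0.0005, 0.106], [0, 0, 0], 0.4]

```text
clock: 8.53
eef_pos: [0.4942, -0.2552, 0.1231]
tcp_rot: [0.807, 0.59, 0.0, 0.001]
force: [0.0, 0.5, 0.1]
finger_gap: 0.396
```

Run:
```python
from h import *
tomove((.493,-.2585,.123));print(observe()['force'])
a,d=get_image("scene");b,e=get_image("top")
k=np.hstack([cv2.resize(a[170:290,80:200],None,fx=3.3,fy=3.3),cv2.resize(b[190:310,360:480],None,fx=3.3,fy=3.3)])
cv2.imwrite("pics/p9.png",k)
```

```text
t 8.53 tcp [ 0.4942 -0.2552  0.1231] tool shift [-0.0036 -0.0001  0.0001] y az -17.68 tilt [ 1.2e-03 -8.0e-04 -1.0e+00]
[0.04539266 0.47618541 0.12126735]
```

View pics/p9.png

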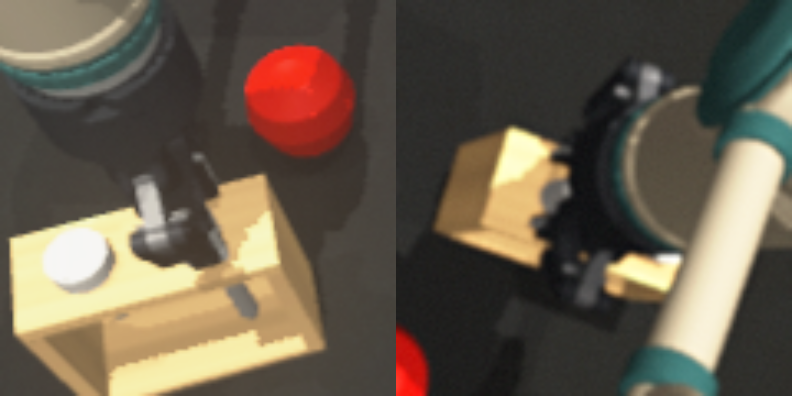

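The fingers straddle the rod head, and the pin disc is clear to the left. I correct 3.5 mm across and close.

Request:
drive_tool:
  motion:
    - [[-0.0035, 0, 0], [0, 0, 0], 0.4]
    - [[-0.0035, 0, 0], [0, 0, 0], 0.35]
    - [[-0.0035, 0, 0], [0, 0, 0], 0]
    - [[-0.0035, 0, 0], [0, 0, 0], 0]
    - [[-0.0035, 0, 0], [0, 0, 0], 0]
    - [[-0.0035, 0, 0], [0, 0, 0], 0]
  squeeze: 60

```text
clock: 9.13
eef_pos: [0.4926, -0.2593, 0.1232]
tcp_rot: [0.808, 0.59, -0.0, 0.001]
force: [-1.3, -1.4, 5.7]
finger_gap: 0.242
```

```bash
python3 -c "
from h import *
tomove((.493,-.2585,.123));print(observe()['force'],observe()['wrist_torque'])"
```

```text
t 9.13 tcp [ 0.4926 -0.2593  0.1232] tool shift [0.0008 0.0001 0.0002] y az -17.73 tilt [ 0.001  -0.0014 -1.    ]
[-1.34875196 -1.38414077  5.65974998] [-0.13965868  0.21324057 -0.05247302]
```

Request:
drive_tool:
  motion:
    - [[0, 0, -0.006], [0, 0, 0], 0]
    - [[0, 0, -0.018], [0, 0, 0], 0]
    - [[0, 0, -0.034], [0, 0, 0], 0]
    - [[0, 0, -0.054], [0, 0, 0], 0]
    - [[0, 0, -0.074], [0, 0, 0], 0]
    - [[0, 0, -0.096], [0, 0, 0], 0]
    - [[0, 0, -0.118], [0, 0, 0], 0]
    - [[0, 0, -0.14], [0, 0, 0], 0]

```text
clock: 9.8
eef_pos: [0.492, -0.2582, 0.2628]
tcp_rot: [0.808, 0.59, -0.0, -0.001]
force: [0.5, -0.7, -1.8]
finger_gap: 0.242
```

Run:
```python
from h import *
tomove((.532,.0395,.268));print(observe()['force'])
a,d=get_image("scene")
cv2.imwrite("pics/p10.png",cv2.resize(a[120:300,60:260],None,fx=3,fy=3))
```

```text
t 9.8 tcp [ 0.492  -0.2582  0.2628] tool shift [ 0.2958 -0.0525 -0.0049] y az -17.73 tilt [-0.0011  0.0011 -1.    ]
[ 0.45120777 -0.70586577 -1.80393972]
```

View pics/p10.png

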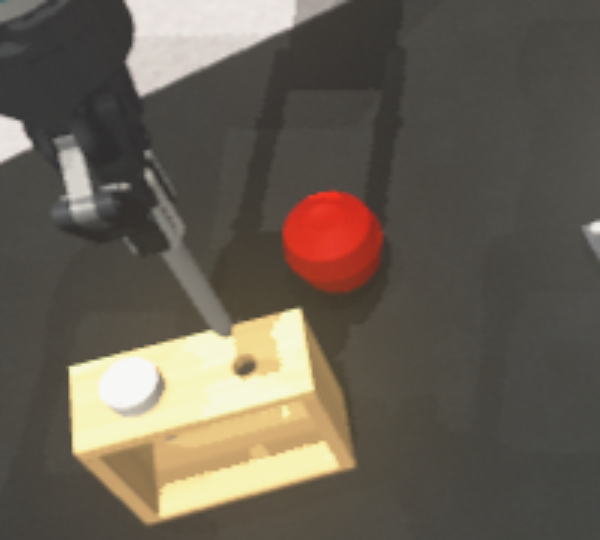

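The rod is out of the rack, its nose at (225,330) just above the hole at (243,365), and the pin is undisturbed. I carry it to the bracket.

Request:
drive_tool:
  motion:
    - [[0.02, -0.0035, -0.005], [0, 0, 0], 0]
    - [[0.056, -0.01, -0.005], [0, 0, 0], 0]
    - [[0.095, -0.017, -0.005], [0, 0, 0], 0]
    - [[0.134, -0.024, -0.005], [0, 0, 0], 0]
    - [[0.173, -0.031, -0.005], [0, 0, 0], 0]
    - [[0.212, -0.0375, -0.005], [0, 0, 0], 0]
    - [[0.245, -0.0435, -0.005], [0, 0, 0], 0]
    - [[0.27, -0.048, -0.005], [0, 0, 0], 0]

```text
clock: 10.52
eef_pos: [0.5283, 0.0163, 0.2665]
tcp_rot: [0.807, 0.59, -0.0, -0.001]
force: [0.1, 0.4, -0.9]
finger_gap: 0.24
```

Request:
drive_tool:
  motion:
    - [[0.013, -0.0025, 0], [0, 0, 0], 0]
    - [[0.0225, -0.004, 0], [0, 0, 0], 0]
    - [[0.0255, -0.0045, 0], [0, 0, 0], 0]
    - [[0.0255, -0.0045, 0], [0, 0, 0], 0]
    - [[0.0255, -0.0045, 0], [0, 0, 0], 0]
    - [[0.0255, -0.0045, 0], [0, 0, 0], 0]

```text
clock: 11.02
eef_pos: [0.5323, 0.0377, 0.2671]
tcp_rot: [0.808, 0.589, -0.0, 0.0]
force: [0.6, 0.1, -1.8]
finger_gap: 0.244
```

Run:
```python
from h import *
tomove((.5325,.0395,.2678));print(observe()['force'])
a,d=get_image("scene");b,e=get_image("top")
np.savez("pics/q11.npz",a=a,d=d,b=b,e=e)
p=observe()['eef_pos']
for z in(.115,.13,.157): print(z,proj("scene",(.5325,.0395,z)),proj("top",(.5325,.0395,z)))
k=np.hstack([cv2.resize(a[110:230,235:335],None,fx=4,fy=4,interpolation=cv2.INTER_CUBIC),cv2.resize(b[160:280,205:305],None,fx=4,fy=4,interpolation=cv2.INTER_CUBIC)])
cv2.imwrite("pics/p11.png",k)
```

```text
t 11.02 tcp [0.5323 0.0377 0.2671] tool shift [ 0.0018 -0.0003 -0.0007] y az -17.81 tilt [-4.e-04 -6.e-04 -1.e+00]
[ 0.57153618  0.11475321 -1.77017026]
0.115 [286.2519855  179.73111289] [257.18979454 225.06324755]
0.13 [286.29822826 175.16913852] [257.00631305 224.22603405]
0.157 [286.38531653 166.57764235] [256.65866112 222.63972207]
```

View pics/p11.png

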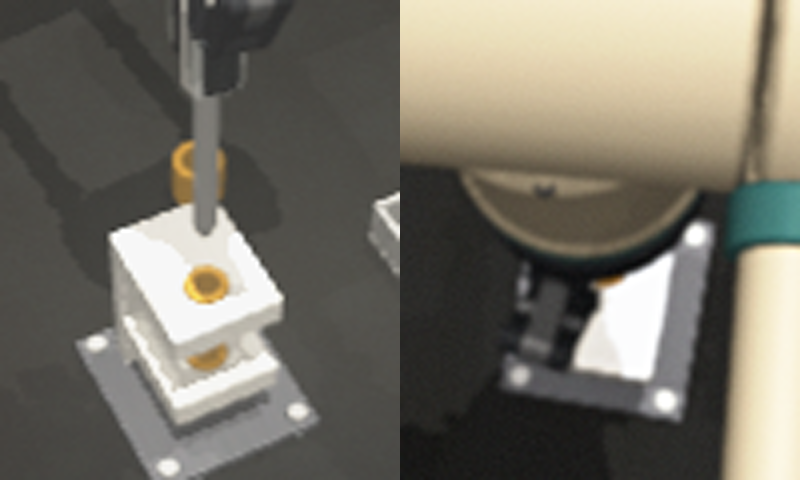

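Scene view: the rod axis (column ≈ 286) hangs nearly over the bushing (≈ 286.7), with the nose at row 169. I fit the rod axis from depth in the same camera as the bushing so that the calibration bias cancels.

Run:
```python
from h import *
from scipy.optimize import least_squares
C=np.array(camera_info("scene")['extrinsics'])[:3,3]
for t in range(3):
    im,d=get_image("scene");P,u,v=cloud("scene",d)
    p=observe()['eef_pos']
    m=(P[:,2]>.17)&(P[:,2]<.245)&(np.hypot(P[:,0]-p[0],P[:,1]-p[1])<.02)
    Q=P[m]
    def f(x):
        c=x[:2]+np.outer(Q[:,2]-.2,x[2:4]);return np.hypot(*(Q[:,:2]-c).T)-.006
    w=(C[:2]-p[:2]);w/=np.hypot(*w)
    r=least_squares(f,[p[0],p[1],0,0],loss='soft_l1',f_scale=.001)
    nose=r.x[:2]+(.157-.2)*r.x[2:4]
    print(len(Q),'axis@.2',np.round(r.x[:2],4),'tilt',np.round(r.x[2:],4),'nose',np.round(nose,4),'rms',np.sqrt(np.mean(f(r.x)**2)),'tcp',np.round(p,4), 'minz',np.round(P[(np.hypot(P[:,0]-nose[0],P[:,1]-nose[1])<.009)&(P[:,2]>.125),2].min(),4))
    # image-based centre line
    g=im[150:166,275:300].astype(int).sum(2)
    L=P[(P[:,2]>.107)&(P[:,2]<.1165)&(np.hypot(P[:,0]-.515,P[:,1]-.041)<.065)]
    b=cv2.minAreaRect((L[:,:2]*1000).astype(np.float32));print(b)
    # lug top edges robust: front edge x25, sides +-30 in bracket frame with yaw
    y=np.radians(-8.2);M=np.array([[np.cos(y),np.sin(y)],[-np.sin(y),np.cos(y)]])
    l=(L[:,:2])@M.T; pc=lambda q:np.percentile(q,[1,99])
    print(pc(l[:,0]),pc(l[:,1]), (np.array([np.percentile(l[:,0],99)-.025,np.mean(pc(l[:,1]))])@M))
    h=cv2.cvtColor(im,cv2.COLOR_BGR2HSV)[176:190,278:296]
    if t==0: print(h[...,1]);
```

```text
168 axis@.2 [0.5324 0.0372] tilt [0.0023 0.0002] nose [0.5323 0.0372] rms 0.0006910851495804705 tcp [0.5324 0.0379 0.2673] minz 0.1575
((518.7743530273438, 40.23817443847656), (60.36486053466797, 78.49874114990234), 81.76387023925781)
[0.46960783 0.5463143 ] [0.0838767  0.14328186] [0.53218419 0.03806357]
[[  0   0   0   0   3  31  59  70  90  88  52  19  12  12  12  13   0   0]
 [  0   0   0   0   6  94 134 142 154 153 130 107  58  19  12  12   7   1]
 [  0   0   0   5  85 147 153 147 147 145 152 158 134  64  16  12  12   0]
 [  0   0   1  41 155 150 136 134 138 136 140 148 157 108  31  12  12   7]
 [  0   0   5 115 158 151 134 136 135 135 135 138 155 146  49  13  12  12]
 [  0   0  16 147 152 161 136 135 136 135 133 142 153 156  60  14  12  14]
 [  0   0  15 136 151 157 151 136 135 135 140 154 158 141  48  15  16  16]
 [  1   1   3  53 157 149 158 154 152 151 157 159 157  93  32  16  16   5]
 [  1   1   1   9  78 155 149 157 159 158 159 157 118  14   2   1   1   1]
 [  1   1   1   1   2  19 102 144 155 152  91  19   1   0   0   0   0   0]
 [  1   1   0   0   0   0   0   0   1   1  
[... 169 characters left out ...]
  0   0   1]
 [  0   0   0   0   0   0   0   0   0   0   0   0   0   0   0   1   2   8]]
173 axis@.2 [0.5324 0.0375] tilt [ 0.0011 -0.0016] nose [0.5324 0.0376] rms 0.0006611291766678841 tcp [0.5324 0.038  0.2673] minz 0.1574
((519.03271484375, 40.13942337036133), (60.49224853515625, 78.39800262451172), 81.78455352783203)
[0.47025463 0.54611548] [0.08387871 0.14305883] [0.53197165 0.03798254]
175 axis@.2 [0.5323 0.0376] tilt [ 0.0025 -0.0102] nose [0.5322 0.038 ] rms 0.0006104819263320705 tcp [0.5324 0.0381 0.2673] minz 0.1591
((518.5499267578125, 40.43708419799805), (61.160484313964844, 78.4267578125), 81.7026596069336)
[0.47018739 0.54631862] [0.08388006 0.14343139] [0.53219937 0.03813862]
```

The rod and the bushing axis differ by only about 1 mm in y. I go down slowly and watch the force.

Request:
drive_tool:
  motion:
    - [[0.001, 0, 0.008], [0, 0, 0], 0]
    - [[0.001, 0, 0.018], [0, 0, 0], 0]
    - [[0.001, 0, 0.028], [0, 0, 0], 0]
    - [[0.001, 0, 0.036], [0, 0, 0], 0]
    - [[0.001, 0, 0.042], [0, 0, 0], 0]
    - [[0.001, 0, 0.045], [0, 0, 0], 0]
    - [[0.001, 0, 0.047], [0, 0, 0], 0]
    - [[0.001, 0, 0.047], [0, 0, 0], 0]

```text
clock: 11.93
eef_pos: [0.5326, 0.0397, 0.2199]
tcp_rot: [0.808, 0.59, -0.0, -0.0]
force: [-0.1, -0.1, -1.0]
finger_gap: 0.243
```

Run:
```python
from h import *
tomove((.5325,.039,.2));print(observe()['force'],observe()['wrist_torque'])
a,d=get_image("scene")
cv2.imwrite("pics/p12.png",cv2.resize(a[130:230,235:335],None,fx=6,fy=6,interpolation=cv2.INTER_CUBIC))
```

```text
t 11.93 tcp [0.5326 0.0397 0.2199] tool shift [-0.0007  0.0002  0.0199] y az -17.73 tilt [-6.e-04 -1.e-04 -1.e+00]
[-0.07193025 -0.08781019 -0.9652679 ] [-0.00486761  0.03924613 -0.02848309]
```

View pics/p12.png

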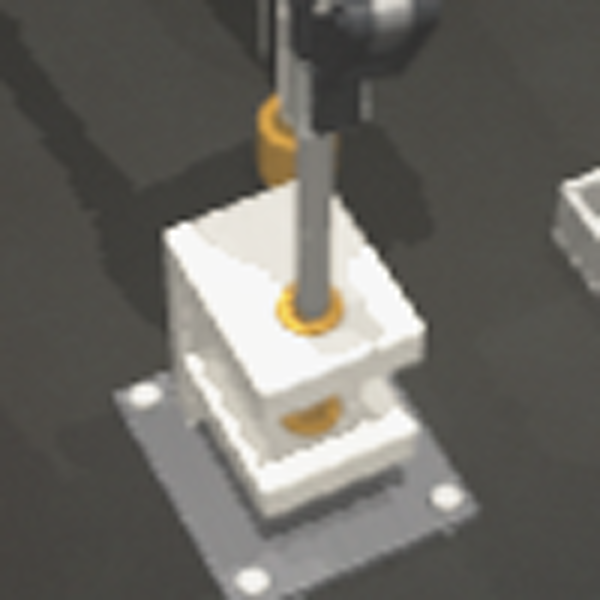

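The nose has entered the upper bushing at (310,310). No contact force yet. I continue down.

Request:
drive_tool:
  motion:
    - [[-0.0005, 0, 0.003], [0, 0, 0], 0]
    - [[-0.0005, 0, 0.006], [0, 0, 0], 0]
    - [[-0.0005, 0, 0.009], [0, 0, 0], 0]
    - [[-0.0005, 0, 0.012], [0, 0, 0], 0]

```text
clock: 12.32
eef_pos: [0.5326, 0.0392, 0.2081]
tcp_rot: [0.808, 0.59, 0.0, 0.0]
force: [-0.4, -0.3, -1.9]
finger_gap: 0.243
```

Request:
drive_tool:
  motion:
    - [[0, 0, 0.004], [0, 0, 0], 0]
    - [[0, 0, 0.008], [0, 0, 0], 0]
    - [[0, 0, 0.012], [0, 0, 0], 0]
    - [[0, 0, 0.016], [0, 0, 0], 0]
    - [[0, 0, 0.016], [0, 0, 0], 0]

```text
clock: 12.73
eef_pos: [0.532, 0.0392, 0.1912]
tcp_rot: [0.808, 0.59, -0.001, -0.001]
force: [0.2, -0.0, -0.9]
finger_gap: 0.244
```

Run:
```python
from h import *
tomove((.5325,.039,.17));print(observe()['force'],observe()['wrist_torque'])
a,d=get_image("scene")
cv2.imwrite("pics/p13.png",cv2.resize(a[130:230,235:335],None,fx=6,fy=6,interpolation=cv2.INTER_CUBIC))
```

```text
t 12.73 tcp [0.532  0.0392 0.1912] tool shift [-0.      0.0006  0.0212] y az -17.73 tilt [-0.0018 -0.     -1.    ]
[ 0.20713992 -0.04055446 -0.92094148] [-0.03479471 -0.00177912 -0.02635571]
```

View pics/p13.png

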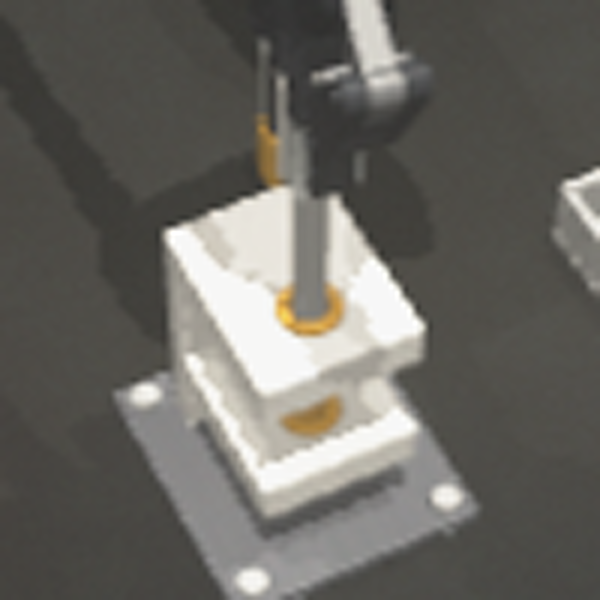

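Still free of contact, nose at about z 0.080. Continuing through the gap into the lower bushing.

Request:
drive_tool:
  motion:
    - [[0, 0.0003, 0.005], [0, 0, 0], 0]
    - [[0, 0.0003, 0.01], [0, 0, 0], 0]
    - [[0, 0.0003, 0.015], [0, 0, 0], 0]
    - [[0, 0.0003, 0.02], [0, 0, 0], 0]
    - [[0, 0.0003, 0.024], [0, 0, 0], 0]
    - [[0, 0.0003, 0.028], [0, 0, 0], 0]

```text
clock: 13.28
eef_pos: [0.5327, 0.0391, 0.1637]
tcp_rot: [0.808, 0.59, -0.0, -0.0]
force: [-0.8, -0.3, -0.6]
finger_gap: 0.24
```

Request:
drive_tool:
  motion:
    - [[0, 0, 0.003], [0, 0, 0], 0]
    - [[0, 0, 0.006], [0, 0, 0], 0]
    - [[0, 0, 0.009], [0, 0, 0], 0]
    - [[0, 0, 0.012], [0, 0, 0], 0]

```text
clock: 13.62
eef_pos: [0.5326, 0.0392, 0.152]
tcp_rot: [0.808, 0.59, -0.0, -0.0]
force: [-1.3, -0.6, -0.6]
finger_gap: 0.242
```

Run:
```python
from h import *
tomove((.5325,.039,.130));print(observe()['force'],observe()['wrist_torque'])
a,d=get_image("scene")
cv2.imwrite("pics/p14.png",cv2.resize(a[130:230,235:335],None,fx=6,fy=6,interpolation=cv2.INTER_CUBIC))
```

```text
t 13.62 tcp [0.5326 0.0392 0.152 ] tool shift [-0.0002 -0.0001  0.022 ] y az -17.73 tilt [-3.e-04 -1.e-04 -1.e+00]
[-1.30492015 -0.60258409 -0.55905777] [0.02449886 0.29133748 0.03563102]
```

View pics/p14.png

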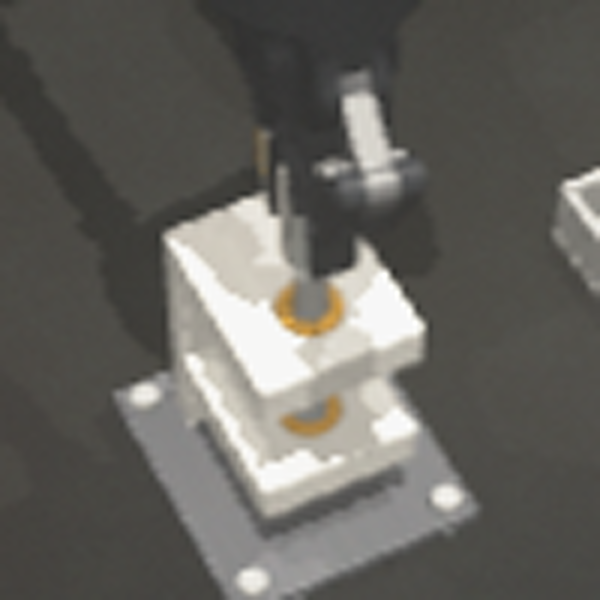

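The rod shows in the gap and enters the lower bushing at (313,405). Lateral force is only about 1.4 N. Last stretch.

Request:
drive_tool:
  motion:
    - [[0, 0, 0.004], [0, 0, 0], 0]
    - [[0, 0, 0.008], [0, 0, 0], 0]
    - [[0, 0, 0.012], [0, 0, 0], 0]
    - [[0, 0, 0.016], [0, 0, 0], 0]
    - [[0, 0, 0.019], [0, 0, 0], 0]
    - [[0, 0, 0.021], [0, 0, 0], 0]
    - [[0, 0, 0.021], [0, 0, 0], 0]

```text
clock: 14.25
eef_pos: [0.5326, 0.0391, 0.1306]
tcp_rot: [0.808, 0.59, -0.0, -0.0]
force: [-1.7, 0.1, -2.6]
finger_gap: 0.243
```

Run:
```python
from h import *
tomove((.5325,.039,.130));print(observe()['force'],observe()['wrist_torque'])
a,d=get_image("scene")
cv2.imwrite("pics/p15.png",cv2.resize(a[110:230,235:415],None,fx=4.4,fy=4.4,interpolation=cv2.INTER_CUBIC))
cv2.imwrite("pics/p15b.png",a)
for r in regions_of("scene","plug_grip")[:2]:
    P,u,v=cloud("scene",d,r['pixels']);print(r['confidence'],np.round(r['centre']),len(P),np.round(np.percentile(P,[5,50,95],axis=0),3).tolist())
for r in regions_of("scene","rod_grip")[:2]:
    P,u,v=cloud("scene",d,r['pixels']);print('rod',r['confidence'],np.round(r['centre']),len(P),np.round(np.percentile(P,[5,50,95],axis=0),3).tolist())
```

```text
t 14.25 tcp [0.5326 0.0391 0.1306] tool shift [-0.0001 -0.      0.0006] y az -17.73 tilt [-9.e-04 -0.e+00 -1.e+00]
[-1.73023542  0.13169346 -2.57958736] [0.08708518 0.34793427 0.01350296]
0.71 [370. 169.] 177 [[0.55, 0.245, 0.003], [0.565, 0.251, 0.029], [0.571, 0.273, 0.06]]
```

View pics/p15.png

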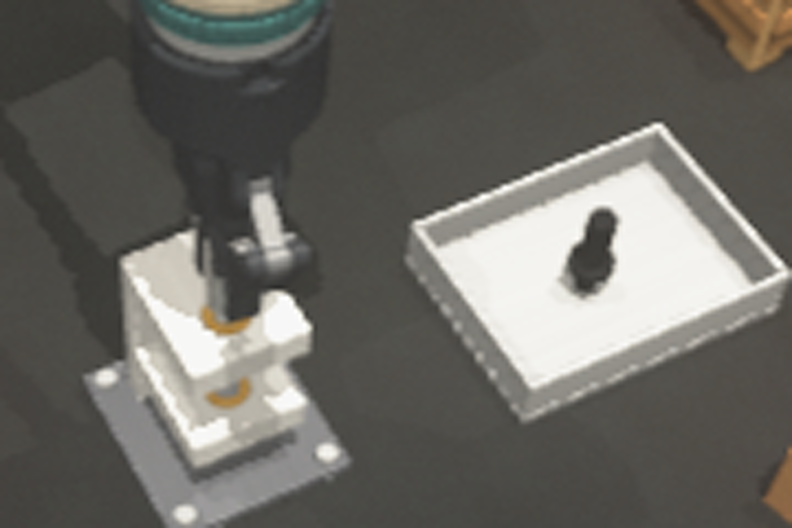

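View pics/p15b.png

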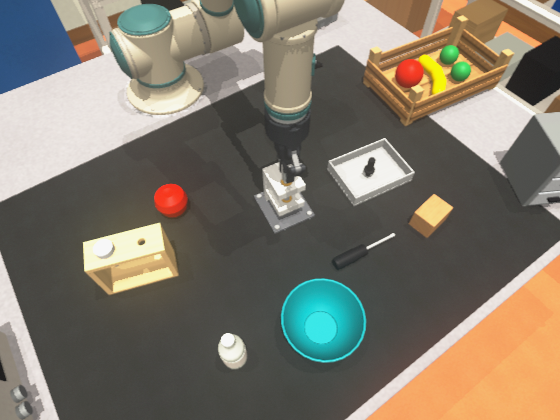

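Nose ≈ z 0.019–0.021 and shoulder ≈ 0.123–0.125. The plug stands in the tray at (370,168). One short settle, then I hand in.

Request:
drive_tool:
  motion:
    - [[0, 0, 0.001], [0, 0, 0], 0]
    - [[0, 0, 0.001], [0, 0, 0], 0]
    - [[0, 0, 0.001], [0, 0, 0], 0]
    - [[0, 0, 0.001], [0, 0, 0], 0]
    - [[0, 0, 0.001], [0, 0, 0], 0]
    - [[0, 0, 0.001], [0, 0, 0], 0]

```text
clock: 14.9
eef_pos: [0.5326, 0.0392, 0.1303]
tcp_rot: [0.808, 0.59, -0.0, -0.0]
force: [-2.1, 0.2, -0.4]
finger_gap: 0.242
```

Run:
```python
from h import *
tomove((.5325,.039,.130));s=observe();print(s['force'],s['finger_gap'],np.abs(s['joint_velocities']).max())
print(close_job())
```

```text
t 14.9 tcp [0.5326 0.0392 0.1303] tool shift [-0.0002 -0.      0.0003] y az -17.73 tilt [-4.e-04 -0.e+00 -1.e+00]
[-2.07014382  0.22106731 -0.42679782] 0.24216196826077954 0.0012826128081574648
the job is handed in; nothing more can be done
None
```

I pulled the plug out and stood it near the middle of the tray. I then threaded the long guide rod through both bushings and handed the job in at 14.9 s, still gripping the rod. No verdict came back.

- **Rod position:** from the tool pose, the nose is at about z 0.019–0.021, below the 0.030 limit. The underside of the head is at about z 0.123–0.125, above the 0.1155 limit. This assumes the rod didn't slip in the grip, because the fingers hide the head. The recogniser gave no detection of the rod's head in the last picture.
- **Alignment and grip:** in the scene picture the rod sits inside both bores. The tool was vertical, the arm was still, and the jaws held steady on the head. The largest force in the last readings was about 3 N.
- **Plug:** it stands upright in the tray rather than lying flat, with its grip point at about z 0.043 (limit 0.055), clear of the fingers.
- **Other things:** in the last scene picture the pin and the other bystanders look to be where they started. I did not measure their positions again.
- **Disagreement:** the two cameras differ by 2–3 mm in y. I aligned the rod to the bushing from the scene camera alone so that this difference cancelled out.

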